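Release the slide lock and push the specimen under the loupe

TASK

Bring the specimen under the loupe of the inspection slide: press the red lock button on the carriage down with a fingertip and, keeping it down all the way so that the lock does not drop into a slot in between, push the carriage along its rail to the end stop at the loupe's end. Then let the button go so that it springs back up and locks the carriage there, and move clear. Do not touch or lift the specimen riding in its nest, and leave all the other things where they are.

Things in the scene. Friction and masses are not known exactly. Their poses are not given: they have to be found in the camera images.
- slide_base: Fixed inspection slide: black base plate 100 x 340 mm on rubber feet, steel rail along it, black loupe on a 114 mm high post at one end, slotted index strip along its front (-x) side (a slot every 20 mm of travel). Origin: middle of its underside, at the table top. y runs along the rail towards the loupe, z up. Its aluminium carriage, 150 mm long, top 57 mm above the table, slides along y.
- carriage (a joint): Carriage position along the rail, m: 0 at the loading end (where it starts, locked by its tooth with 2 mm of play), 0.120 against the end stop at the loupe's end, where the last slot lies. Growing means moving along slide_base's +y. Once unlocked it needs about 1 to 2 N.
- lock_button (a joint): How far the lock button is pressed, m: 0 up (locked if the tooth is in a slot), 0.007 fully down. The tooth leaves its slot beyond 0.004. The spring needs 3 N to start and about 6 N fully down. Let go between two slots it stays about 0.004 down under the strip; let go at a slot it springs up to 0 and locks the carriage there.
- button_top (a point): Centre of the top face of the red round lock button (28 mm diameter), which sits at the trailing end of the carriage and moves with it; 70 mm above the table when up, 63 mm fully down. It is pressed straight down. Free space above it.
- finger_stop (a point): Top edge of the black upright finger stop on the carriage, 82 mm above the table: a wall 40 mm wide across the rail and 9 mm thick, 19 mm ahead of the button's centre (towards +y of slide_base). This point is the middle of the top edge on the button's side. A fingertip that presses the button can push forward against this wall.
- nest (a point): Centre of the specimen's nest on the carriage, at the height of the specimen's centre when it is seated. The nest is a black ring 38 mm outside and 29 mm inside, 4.5 mm high, 100 mm ahead of the button along +y of slide_base.
- specimen (a point): Centre of the specimen, a loose cream-coloured round puck 25 mm in diameter and 9 mm high, lying in the nest. It rides along and must not be touched.
- loupe_axis (a point): The point on the loupe's upright axis at the height of the seated specimen's centre. The loupe (38 mm wide, from 74 to 110 mm above the table) is fixed to the base over the rail; specimen and nest pass under it.
- petri_dish: Bystander: lidded clear dish, 62 mm wide, 16 mm high, loose in front of the slide; origin at the centre of its underside.
- gel_box: Bystander: small black box 59 x 56 x 17 mm, loose on the table to the right of the slide; origin at the centre of its underside.
- steel_tweezers: Bystander: steel tweezers, 122 mm long, 10 mm high, lying loose in front of the slide; origin at the centre of the underside.
- vial: Bystander: vial with a red cap, 21 mm wide, 52 mm high, standing loose on the table to the left of the slide; origin at the centre of its underside.
- spare_puck: Bystander: another cream-coloured puck, 25 mm wide, 9 mm high, loose in front of the slide near the loupe's end of the slide; origin at the centre of its underside.

How it is judged:
By the outcome, as a careful person would: the job done as asked, in the order asked, and still so for the second after the job is handed in, with the robot touching nothing.
It also fails if it takes over 38 s, if anything falls off the work surface, if the arm or the gripper's body presses on something with over 40 N, if the wrist force passes 120 N, or if a joint passes its speed limit or range.

ROBOT

A 6-joint arm with a two-finger parallel gripper is mounted at the origin on a cart in front of the work surface, level with it; the furniture and walls round the work are solid. World frame = base frame: x ahead of the robot, y to its left, z up, the work surface at z = 0. Lengths are in mm, angles in rad, forces in N, time in s.
With the tool pointing down it reaches from about 350 to 975 mm from the base axis. Payload 7.1 kg.
Tool frame: the origin (TCP) lies at the very end of the fingers, on their centre line; the grasp point (between the pads) lies 19 mm behind it; z points along the fingers, y is the direction in which the jaws open and shut (so a half turn about z gives the same grasp; the last joint's range is limited). The gripper opens to 88 mm and grips with 3 to 60 N. Pads are 20 mm wide; open, the fingers measure 115 mm over their backs; the gripper's body (75 mm by 178 mm) begins 61 mm behind the grasp point.
Start: joints at [1.265, 0.423, 1.63, -0, 1.089, -0.019], TCP at [176.771, 599.464, 222.675] pointing down, gripper open.
Joint ranges: [-3, 3], [-0.9, 2.11], [0.09, 2.58], [-1.31, 4.45], [0.11, 2.69], [-2.54, 2.54]. Speed limits (rad/s): [2.39, 2.39, 3.01, 3.14, 3.14, 3.14].

INTERFACE

Orientations are given as a rotation vector (axis times angle).
In Python, from workcell import monitor, vision, order, find_in, regions_of, place_of gives the robot as it stands. The module is installed in compiled form; this text tells all that it offers.
- The arm moves only by the tool carry_out, never from a script. Its argument "targets" is a list of rows, each a list of 3 entries, a list of its own where there are three numbers: the turn, a rotation vector about the world's x, y, z in degrees, then the shift along the world's x, y, z in mm, then the finger opening in mm, from 0 to 87.8. In form: [[[rx, ry, rz], [x, y, z], hand], ...]. A call has 1 to 10 rows; each row is the pose to reach, as a shift and turn from the pose commanded when the call began; what a row does not reach only later rows make up. A row lasts 1/12 s, in which the tool goes at most 41.7 mm and 7.16 degrees, less where a joint would pass 70% of its speed; a pose out of reach is approached as far as the arm can. A call with a gripper value outside its range is refused whole. The fingers move at their own pace and stop on an object; the grip force is fixed at half the most. Time passes only in rows, so rows that repeat a pose let the fingers close. It gives the time, the measured TCP pose, the force and the opening at its end, in the units of the state.
- monitor.get_obs(): the state, without advancing time (a new reading comes with each control period).
- vision.get_image(name): name is "scene" or "top" or "wrist"; returns the picture (480x640x3 uint8, red, green, blue); there is no depth.
- vision.camera_model(name): a dict with "K" (3x3 intrinsics, pixels), "dist" ([k1, k2, p1, p2, k3] as OpenCV has them; the pictures are not rectified), "rvec" (rotation vector, rad) and "tvec" (3), from world to camera coordinates, as OpenCV has them. Camera axes: x right, y down, z forward; pixel columns grow to the right and rows downward; lengths in mm; the calibration is good to about 2 mm. A picture is of the moment at which its call begins: read the wrist's pose just before it. camera_model takes no time and is no camera call; for the wrist camera it gives the pose at the moment of the call.
- order.close_job(): hands the job in, once; it reports no verdict.
Trained networks look in the newest picture that a camera, given by its name, has taken for a name from the list of things; names that differ only in an ending like _2 or _b are one class to them, and where a whole thing is asked for, a point or a joint stands for the part that bears it (a point fixed in the world has none). Each returns a list of dicts, best first, with "confidence" (0 to 1); they miss things now and then, are a little off and sometimes report something else, mostly with a low value. They report only what shows in the picture. A call takes as long as a camera call.
- find_in(query, camera): "point" ([x, y, z] in mm, in the coordinates of the camera as it stood for that picture, good to about 4 mm: the middle of the surface that is visible of it).
- regions_of(query, camera): "mask" (480x640 bool, what is visible of it).
- place_of(query, camera): "point" ([x, y, z] in mm, in the coordinates of the camera as it stood for that picture, good to about 4 mm: a listed point, or the origin of a listed thing).
The state is a dict: "t": time; "qpos": joint angles; "qvel": joint speeds; "joint_torque": joint torques, N m; "ee_pos": TCP position; "orientation": TCP orientation; "ft_force": force on the tool from outside, world axes, zero at the start; "moment": the same for the moment, N m; "width": finger opening in mm.
Only numpy, scipy, OpenCV 4.12 (cv2) and the standard library are available. Lean on these libraries where they do the work, as an engineer would, in place of code of your own. Each camera call takes 0.05 s, during which the arm holds its last target.

## Working session

There is one attempt and no reset: what is moved stays moved. The work goes in short steps, Python scripts to look and compute and a tool call to move; the robot and the scene stay as the last step left them, time stands still between calls to the robot, and variables do not carry over. Pictures are saved under pics/ and viewed, and the job is handed in when it is done.

Besides the shell and the picture viewer there is one more tool, called by a JSON object that holds its "name" and its "arguments", one argument or row to a line. carry_out: Moves the arm, as the interface text tells. Its arguments: {"type":"object","properties":{"targets":{"type":"array","items":{"type":"array"}}},"required":["targets"]}

```bash
mkdir -p pics
cat > h.py <<'E'
import numpy as np, cv2
from workcell import monitor, vision, order, find_in, regions_of, place_of
def toworld(p,cam):
    m=vision.camera_model(cam); R=cv2.Rodrigues(np.array(m["rvec"],float))[0]
    return R.T@(np.array(p)-np.array(m["tvec"]).ravel())
def snap(cam,name):
    im=vision.get_image(cam); cv2.imwrite(f"pics/{name}.png",im[:,:,::-1]); return im
def ray(u,v,cam,z):
    m=vision.camera_model(cam); R=cv2.Rodrigues(np.array(m["rvec"],float))[0]
    x=cv2.undistortPoints(np.array([[[u,v]]],float),np.array(m["K"],float),np.array(m["dist"],float))[0,0]
    d=R.T@np.array([x[0],x[1],1]); c=-R.T@np.array(m["tvec"]).ravel()
    return c+d*(z-c[2])/d[2]
def proj(P,cam):
    m=vision.camera_model(cam)
    return cv2.projectPoints(np.array(P,float).reshape(-1,3),np.array(m["rvec"],float),np.array(m["tvec"],float),np.array(m["K"],float),np.array(m["dist"],float))[0][:,0]
E
python3 - <<'E'
from h import *
np.set_printoptions(precision=2,suppress=True)
print(monitor.get_obs())
for c in ("scene","top"):
    snap(c,c+"0")
    for q in ("button_top","finger_stop","nest","specimen","loupe_axis","slide_base"):
        r=place_of(q,c)
        print(c,q,[(toworld(a["point"],c),round(a["confidence"],2)) for a in r[:2]])
print(monitor.get_obs()["t"])
E
```

```text
{'t': 0.0, 'qpos': array([ 1.26,  0.42,  1.63,  0.  ,  1.09, -0.02]), 'qvel': array([ 0., -0.,  0., -0., -0., -0.]), 'joint_torque': array([ -0.  , -54.46, -27.37,   0.06,   0.02,  -0.  ]), 'ee_pos': array([176.6 , 598.94, 221.91]), 'orientation': array([-0.45, -3.11,  0.  ]), 'ft_force': array([0.7 , 0.39, 0.3 ]), 'moment': array([-0.01,  0.05,  0.06]), 'width': 87.53722041729286}
scene button_top []
scene finger_stop []
scene nest [(array([567.19, -37.89,  60.59]), 0.7)]
scene specimen [(array([571.12, -38.59,  61.25]), 0.59)]
scene loupe_axis [(array([527.02,  78.78,  68.45]), 0.61)]
scene slide_base [(array([567.17, -26.32,   5.13]), 0.94)]
top button_top [(array([ 574.44, -141.98,   66.15]), 0.55)]
top finger_stop [(array([ 528.2 , -401.79,   -4.19]), 0.7), (array([ 573.74, -119.81,   81.83]), 0.65)]
top nest [(array([570.16, -32.06,  60.06]), 0.64)]
top specimen []
top loupe_axis [(array([530.55,  73.26,  63.58]), 0.72)]
top slide_base [(array([563.08, -25.9 ,   1.72]), 0.82)]
0.7
```

View pics/scene0.png

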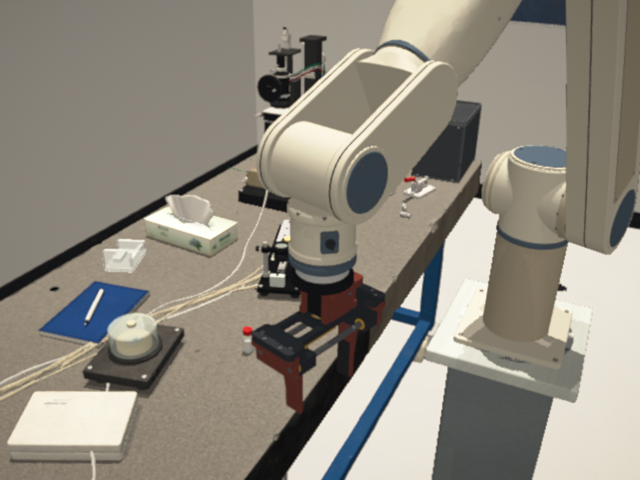

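View pics/top0.png

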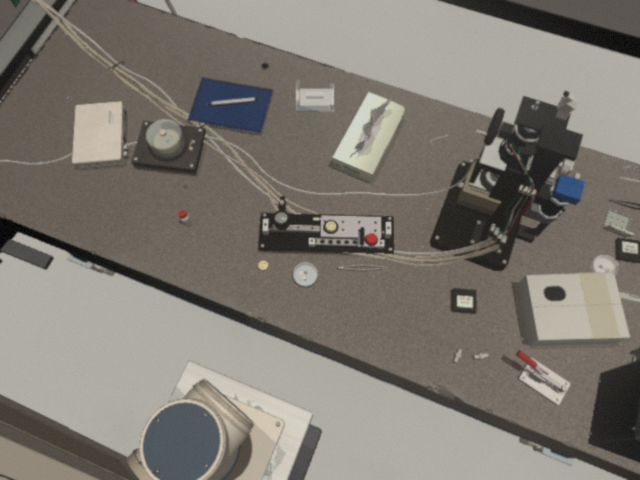

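The top view shows the slide: button at about (371,239), nest at (331,227), loupe at (280,217), with the vial, petri dish, puck and tweezers around it. Next I'll measure it precisely.

Run:
```python
from h import *
np.set_printoptions(precision=1,suppress=True)
im=cv2.imread("pics/top0.png")
b,g,r=[im[:,:,i].astype(int) for i in range(3)]
m=((r>120)&(g<80)&(b<80)).astype(np.uint8)
n,l,s,c=cv2.connectedComponentsWithStats(m)
for i in range(1,n):
    if s[i,4]>15: print(s[i],c[i],ray(*c[i],"top",70))
for q,z in (("slide_base",20),):
  for k in regions_of(q,"top")[:1]:
    mm=k["mask"].astype(np.uint8); cs,_=cv2.findContours(mm,0,2); cc=max(cs,key=cv2.contourArea)
    rect=cv2.minAreaRect(cc); bp=cv2.boxPoints(rect); print(rect); print(np.array([ray(*p,"top",z) for p in bp]))
for q in ("petri_dish","vial","steel_tweezers","gel_box","spare_puck"):
    print(q,[(toworld(a["point"],"top"),round(a["confidence"],2)) for a in place_of(q,"top")[:1]])
crop=im[190:290,230:430]; cv2.imwrite("pics/crop0.png",cv2.resize(crop,(800,400),interpolation=cv2.INTER_CUBIC))
# index strip/ray refs
for p in ((263,214),(393,214),(393,250),(260,249)): print(p,ray(*p,"top",12))
```

```text
[178 210   8   7  40] [181.8 212.8] [462.6 317.9  70. ]
[366 234  11   9  78] [371.1 238.1] [ 574.3 -140.2   70. ]
[519 351  17  16  92] [526.9 358.6] [ 430.9 -559.5   70. ]
((326.61285400390625, 225.6220703125), (135.48410034179688, 53.78218460083008), 2.2457425594329834)
[[ 459.   115.4   20. ]
 [ 598.3  172.3   20. ]
 [ 715.6 -160.1   20. ]
 [ 572.7 -204.1   20. ]]
petri_dish [(array([449.8, -15.9,   0.9]), 0.59)]
vial [(array([463.9, 323.4,  -0.7]), 0.48)]
steel_tweezers [(array([ 517.6, -141.7,   -1.9]), 0.48)]
gel_box [(array([ 527. , -400. ,   -2.8]), 0.69)]
spare_puck [(array([428.8,  88.8,  -2.1]), 0.65)]
(263, 214) [557.4 146.2  12. ]
(393, 214) [ 683.2 -165.9   12. ]
(393, 250) [ 588.8 -198.8   12. ]
(260, 249) [465.6 113.4  12. ]
```

View pics/crop0.png

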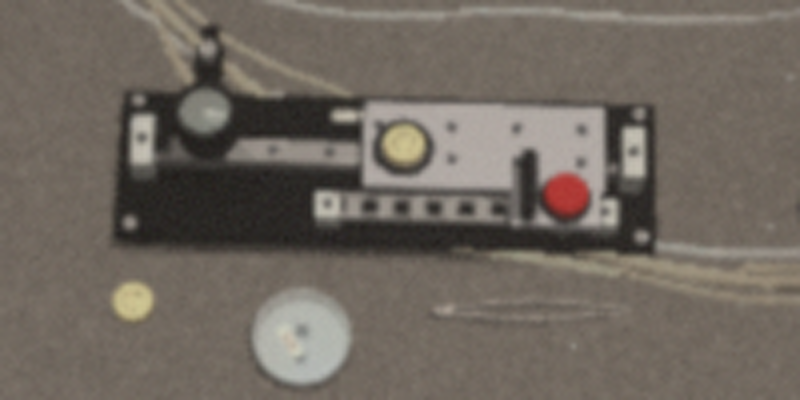

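{"name": "carry_out", "arguments": {
  "targets": [
    [[0,0,-52],[200,-350,0],0],
    [[0,0,-52],[200,-350,0],0],
    [[0,0,-52],[200,-350,0],0],
    [[0,0,-52],[200,-350,0],0],
    [[0,0,-52],[200,-350,0],0],
    [[0,0,-52],[200,-350,0],0],
    [[0,0,-52],[200,-350,0],0],
    [[0,0,-52],[200,-350,0],0],
    [[0,0,-52],[200,-350,0],0],
    [[0,0,-52],[200,-350,0],0]
  ]
}}

```text
t: 1.83
ee_pos: [377.8, 246.8, 222.9]
orientation: [1.768, 2.596, 0.0]
ft_force: [0.3, 0.1, 0.7]
width: 24.9
```

{"name": "carry_out", "arguments": {
  "targets": [
    [[0,0,0],[195,-390,0],0],
    [[0,0,0],[195,-390,0],0],
    [[0,0,0],[195,-390,0],0],
    [[0,0,0],[195,-390,0],0],
    [[0,0,0],[195,-390,0],0],
    [[0,0,0],[195,-390,0],0],
    [[0,0,0],[195,-390,0],0],
    [[0,0,0],[195,-390,0],0],
    [[0,0,0],[195,-390,0],0],
    [[0,0,0],[195,-390,0],0]
  ]
}}

```text
t: 2.67
ee_pos: [563.7, -125.4, 222.8]
orientation: [1.767, 2.597, 0.0]
ft_force: [1.9, 0.8, 0.4]
width: 0.5
```

Run:
```python
from h import *
np.set_printoptions(precision=1,suppress=True)
print(monitor.get_obs()["ee_pos"])
im=snap("wrist","w1")[:,:,::-1]
for q in ("button_top","finger_stop","nest","specimen"):
    print(q,[(toworld(a["point"],"wrist"),round(a["confidence"],2)) for a in place_of(q,"wrist")[:2]])
b,g,r=[im[:,:,i].astype(int) for i in range(3)]
m=((r>110)&(g<80)&(b<80)).astype(np.uint8)
n,l,s,c=cv2.connectedComponentsWithStats(m)
for i in range(1,n):
    if s[i,4]>60: print(s[i],c[i],ray(*c[i],"wrist",70))
snap("top","t1")
snap("scene","s1")
```

```text
[ 563.7 -125.4  222.8]
button_top [(array([ 577.9, -141.3,   68.3]), 0.87), (array([566.3, -30. ,  -1.3]), 0.39)]
finger_stop [(array([ 572.3, -125.9,   81.4]), 0.67)]
nest [(array([566.6, -35.4,  60.7]), 0.57), (array([565.3, -37.4,  63.1]), 0.4)]
specimen [(array([566.7, -34.6,  61. ]), 0.6)]
[308 226  31  31 734] [322.8 240.8] [ 573.  -137.6   70. ]
```

View pics/w1.png

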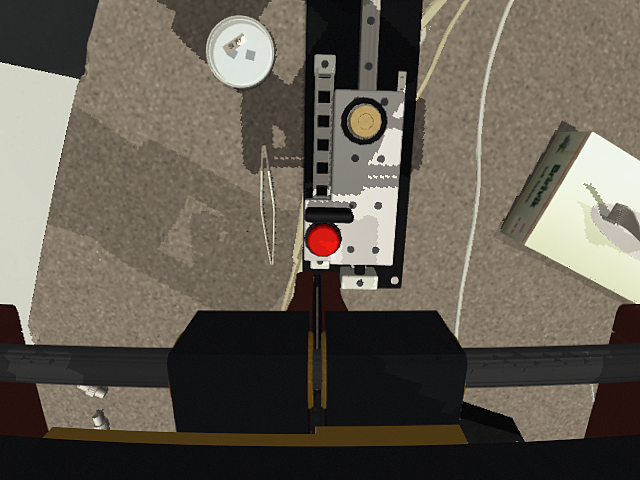

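View pics/s1.png

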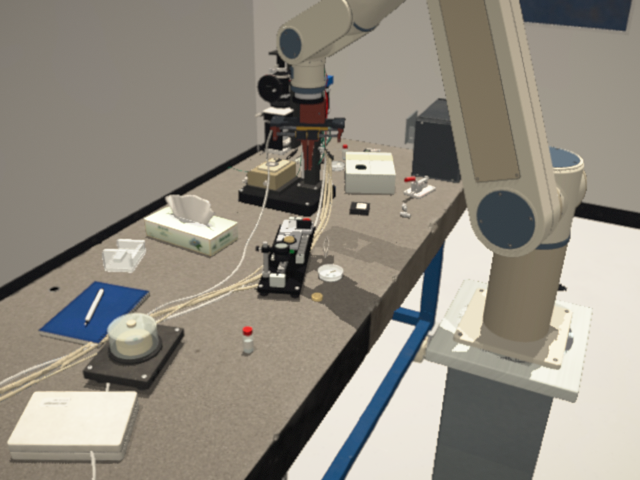

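Run:
```python
from h import *
np.set_printoptions(precision=2,suppress=True)
o=monitor.get_obs();print(o["t"],o["ee_pos"],o["ft_force"],o["width"])
p=proj([[573.5,-139,70],[572,-135.3,70]],"wrist");print(p)
```

```text
3.0167 [ 562.41 -122.09  222.55] [ 0.76  0.04 -0.97] 0.11278730902448535
[[322.41 243.39]
 [322.39 238.87]]
```

{"name": "carry_out", "arguments": {
  "targets": [
    [[0,0,0],[9.6,-13.2,0],0],
    [[0,0,0],[9.6,-13.2,-40],0],
    [[0,0,0],[9.6,-13.2,-75],0],
    [[0,0,0],[9.6,-13.2,-100],0],
    [[0,0,0],[9.6,-13.2,-100],0],
    [[0,0,0],[9.6,-13.2,-100],0]
  ]
}}

```text
t: 3.52
ee_pos: [571.7, -135.0, 122.1]
orientation: [-1.763, -2.597, 0.001]
ft_force: [0.3, -0.3, 0.4]
width: 0.3
```

Run:
```python
from h import *
np.set_printoptions(precision=2,suppress=True)
im=snap("wrist","w2")
o=monitor.get_obs();print(o["t"],o["ee_pos"],o["ft_force"],o["width"])
im=im[:,:,::-1]
b,g,r=[im[:,:,i].astype(int) for i in range(3)]
m=((r>110)&(g<80)&(b<80)).astype(np.uint8)
n,l,s,c=cv2.connectedComponentsWithStats(m)
for i in range(1,n):
    if s[i,4]>60: print(s[i],c[i],ray(*c[i],"wrist",70))
print(proj([o["ee_pos"]],"wrist"))
```

```text
3.5667 [ 573.07 -135.53  123.61] [ 0.66 -0.03  1.24] 0.37407513105345397
[303 251  33  12 119] [317.66 256.87] [ 572.98 -135.69   70.  ]
[297 259  46  29 428] [320.25 268.7 ] [ 577.14 -142.     70.  ]
[[318.3  292.71]]
```

View pics/w2.png

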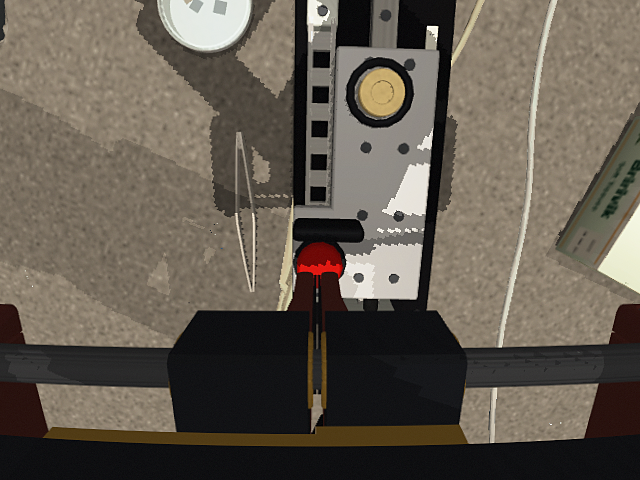

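{"name": "carry_out", "arguments": {
  "targets": [
    [[0,0,0],[1.5,-1.5,-20],0],
    [[0,0,0],[1.5,-1.5,-40],0],
    [[0,0,0],[1.5,-1.5,-48],0],
    [[0,0,0],[1.5,-1.5,-48],0],
    [[0,0,0],[1.5,-1.5,-48],0]
  ]
}}

```text
t: 3.98
ee_pos: [575.0, -137.9, 76.1]
orientation: [1.765, 2.597, 0.001]
ft_force: [-0.4, 0.4, 0.6]
width: 0.8
```

Run:
```python
from h import *
np.set_printoptions(precision=2,suppress=True)
im=snap("wrist","w3")
o=monitor.get_obs();print(o["t"],o["ee_pos"],o["ft_force"],o["width"])
cv2.imwrite("pics/w3c.png",cv2.resize(im[180:330,220:420,::-1],(800,600)))
```

```text
4.0333 [ 575.27 -138.04   76.34] [0.08 0.49 0.83] 0.5246099256750367
```

View pics/w3c.png

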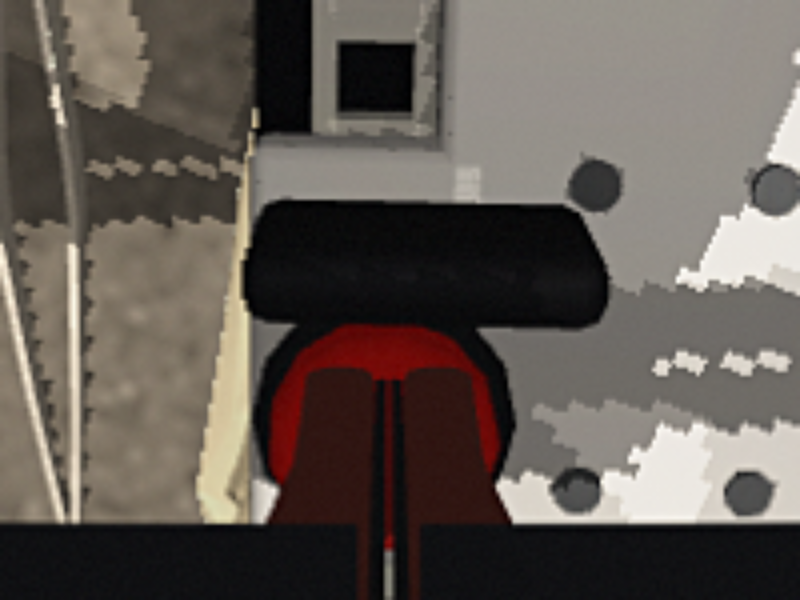

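The fingertips are over the button and clear of the wall. Next I'll press down gradually.

{"name": "carry_out", "arguments": {
  "targets": [
    [[0,0,0],[0,0,-4],0],
    [[0,0,0],[0,0,-7],0],
    [[0,0,0],[0,0,-10],0],
    [[0,0,0],[0,0,-12],0],
    [[0,0,0],[0,0,-12],0],
    [[0,0,0],[0,0,-12],0]
  ]
}}

```text
t: 4.53
ee_pos: [575.4, -138.2, 63.4]
orientation: [1.765, 2.596, 0.001]
ft_force: [1.6, -0.0, 5.8]
width: 0.4
```

{"name": "carry_out", "arguments": {
  "targets": [
    [[0,0,0],[0,0,-1],0],
    [[0,0,0],[0,0,-2],0],
    [[0,0,0],[0,0,-2],0],
    [[0,0,0],[0,0,-2],0]
  ]
}}

```text
t: 4.87
ee_pos: [575.5, -138.2, 63.1]
orientation: [1.765, 2.596, 0.001]
ft_force: [-3.5, 1.2, 22.0]
width: 0.2
```

{"name": "carry_out", "arguments": {
  "targets": [
    [[0,0,0],[-0.7,1.9,0],0],
    [[0,0,0],[-1.5,3.7,0],0],
    [[0,0,0],[-2.6,6.5,0],0],
    [[0,0,0],[-3.7,9.3,0],0],
    [[0,0,0],[-5.2,13.0,0],0],
    [[0,0,0],[-6.6,16.7,0],0],
    [[0,0,0],[-8.1,20.4,0],0],
    [[0,0,0],[-9.6,24.2,0],0],
    [[0,0,0],[-11.1,27.9,0],0],
    [[0,0,0],[-11.1,27.9,0],0]
  ]
}}

```text
t: 5.7
ee_pos: [565.1, -110.2, 63.1]
orientation: [1.764, 2.595, 0.003]
ft_force: [-1.8, 0.8, 19.3]
width: 0.6
```

Run:
```python
from h import *
np.set_printoptions(precision=2,suppress=True)
im=snap("wrist","w4")
o=monitor.get_obs();print(o["t"],o["ee_pos"],o["ft_force"],o["width"])
```

```text
5.75 [ 565.11 -110.29   63.08] [-1.08  0.61 20.64] 0.7048676592012005
```

View pics/w4.png

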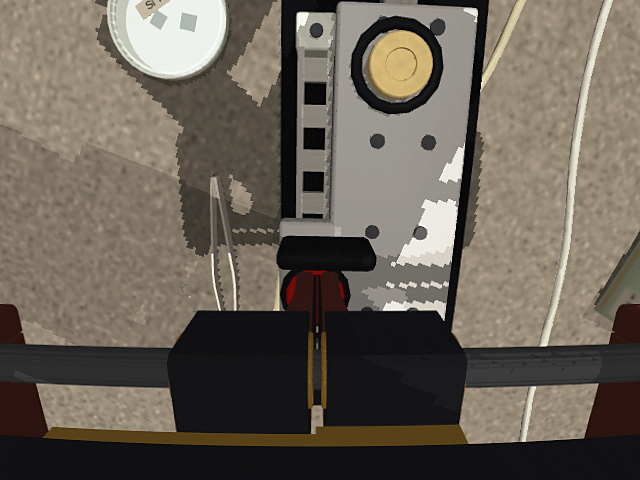

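The carriage has moved about 30 mm by friction and the button is still fully down. I'll keep pushing.

{"name": "carry_out", "arguments": {
  "targets": [
    [[0,0,0],[-0.7,1.9,0],0],
    [[0,0,0],[-2.2,5.6,0],0],
    [[0,0,0],[-3.7,9.3,0],0],
    [[0,0,0],[-5.2,13.0,0],0],
    [[0,0,0],[-6.7,16.7,0],0],
    [[0,0,0],[-8.1,20.4,0],0],
    [[0,0,0],[-9.6,24.2,0],0],
    [[0,0,0],[-11.1,27.9,0],0],
    [[0,0,0],[-12.6,31.6,0],0],
    [[0,0,0],[-14.0,35.3,0],0]
  ]
}}

```text
t: 6.58
ee_pos: [552.1, -75.3, 63.1]
orientation: [1.763, 2.593, 0.004]
ft_force: [1.4, -0.8, 19.1]
width: 0.4
```

{"name": "carry_out", "arguments": {
  "targets": [
    [[0,0,0],[-1.5,3.7,0],0],
    [[0,0,0],[-2.9,7.4,0],0],
    [[0,0,0],[-4.4,11.1,0],0],
    [[0,0,0],[-5.9,14.8,0],0],
    [[0,0,0],[-7.4,18.6,0],0],
    [[0,0,0],[-8.8,22.3,0],0],
    [[0,0,0],[-10.3,26.0,0],0],
    [[0,0,0],[-11.8,29.7,0],0],
    [[0,0,0],[-13.3,33.4,0],0],
    [[0,0,0],[-13.3,33.4,0],0]
  ]
}}

```text
t: 7.42
ee_pos: [539.5, -41.1, 63.1]
orientation: [1.763, 2.592, 0.006]
ft_force: [2.9, 2.8, 17.3]
width: 0.4
```

Run:
```python
from h import *
np.set_printoptions(precision=2,suppress=True)
im=snap("wrist","w5")
o=monitor.get_obs();print(o["t"],o["ee_pos"],o["ft_force"],o["width"])
```

```text
7.4667 [539.49 -41.15  63.11] [ 2.19  2.31 17.66] 0.3563719559612073
```

View pics/w5.png

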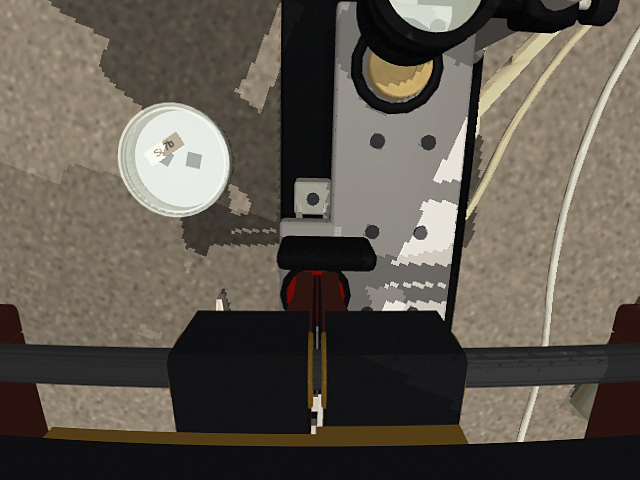

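{"name": "carry_out", "arguments": {
  "targets": [
    [[0,0,0],[-0.7,1.9,0],0],
    [[0,0,0],[-1.5,3.7,0],0],
    [[0,0,0],[-2.2,5.6,0],0],
    [[0,0,0],[-3.0,7.4,0],0],
    [[0,0,0],[-3.7,9.3,0],0],
    [[0,0,0],[-4.4,11.1,0],0],
    [[0,0,0],[-5.2,13.0,0],0],
    [[0,0,0],[-5.5,13.9,0],0],
    [[0,0,0],[-5.9,14.9,0],0],
    [[0,0,0],[-6.3,15.8,0],0]
  ]
}}

```text
t: 8.3
ee_pos: [533.8, -25.7, 63.2]
orientation: [1.762, 2.592, 0.007]
ft_force: [4.3, 0.0, 15.7]
width: 0.2
```

{"name": "carry_out", "arguments": {
  "targets": [
    [[0,0,0],[-0.4,0.9,0],0],
    [[0,0,0],[-0.7,1.9,0],0],
    [[0,0,0],[-0.7,1.9,0],0]
  ]
}}

```text
t: 8.55
ee_pos: [533.5, -25.0, 63.2]
orientation: [1.76, 2.591, 0.006]
ft_force: [4.9, -7.6, 14.7]
width: 0.4
```

{"name": "carry_out", "arguments": {
  "targets": [
    [[0,0,0],[-0.4,0.9,0],0],
    [[0,0,0],[-0.4,0.9,0],0]
  ]
}}

```text
t: 8.72
ee_pos: [533.2, -24.3, 63.2]
orientation: [1.76, 2.591, 0.006]
ft_force: [5.6, -8.6, 14.8]
width: 0.7
```

Run:
```python
from h import *
np.set_printoptions(precision=2,suppress=True)
im=snap("wrist","w6"); t=snap("top","t6")
cv2.imwrite("pics/t6c.png",cv2.resize(t[190:290,230:430,::-1],(800,400),interpolation=cv2.INTER_CUBIC))
o=monitor.get_obs();print(o["t"],o["ee_pos"],o["ft_force"],o["width"])
```

```text
8.8167 [533.25 -24.34  63.2 ] [ 4.86 -8.84 14.47] 0.23512567039913204
```

View pics/w6.png

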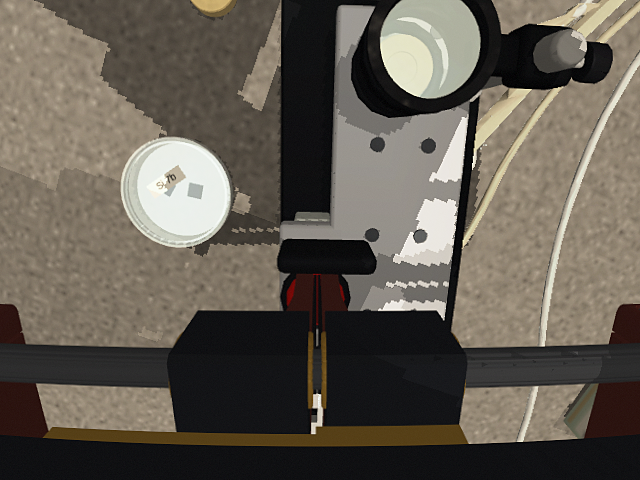

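View pics/t6c.png

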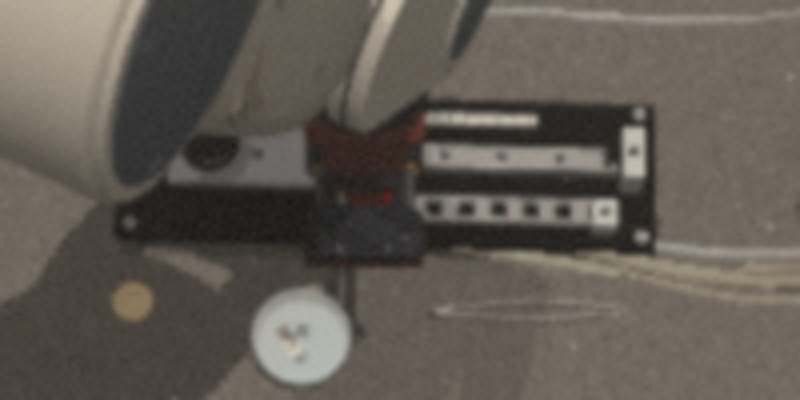

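The carriage is at the stop: the reaction along the rail is about 9.5 N and the tip has started to slip forward on the button. I'll release straight up.

{"name": "carry_out", "arguments": {
  "targets": [
    [[0,0,0],[0,0,3],0],
    [[0,0,0],[0,0,6],0],
    [[0,0,0],[0,0,10],0],
    [[0,0,0],[0,0,20],0],
    [[0,0,0],[0,0,45],0],
    [[0,0,0],[0,0,80],0],
    [[0,0,0],[0,0,120],0],
    [[0,0,0],[0,0,140],0],
    [[0,0,0],[0,0,140],0],
    [[0,0,0],[0,0,140],0]
  ]
}}

```text
t: 9.65
ee_pos: [528.2, -22.6, 201.6]
orientation: [1.766, 2.597, 0.001]
ft_force: [-1.1, 0.4, -0.1]
width: 0.5
```

Run:
```python
from h import *
np.set_printoptions(precision=2,suppress=True)
im=snap("wrist","w7")
o=monitor.get_obs();print(o["t"],o["ee_pos"],o["ft_force"],o["width"])
for q in ("button_top","finger_stop"):
    print(q,[(toworld(a["point"],"wrist"),round(a["confidence"],2)) for a in place_of(q,"wrist")[:2]])
im=im[:,:,::-1]
b,g,r=[im[:,:,i].astype(int) for i in range(3)]
m=((r>110)&(g<80)&(b<80)).astype(np.uint8)
n,l,s,c=cv2.connectedComponentsWithStats(m)
for i in range(1,n):
    if s[i,4]>60: print(s[i],c[i],ray(*c[i],"wrist",70))
```

```text
9.7 [527.32 -22.56 200.28] [-0.12 -0.35  0.02] 0.43532387713545495
button_top [(array([533.34, -26.83,  64.04]), 0.62)]
finger_stop [(array([559.95, -28.72,  -2.98]), 0.43)]
[304 218  34  33 878] [320.51 233.98] [530.59 -26.86  70.  ]
```

View pics/w7.png

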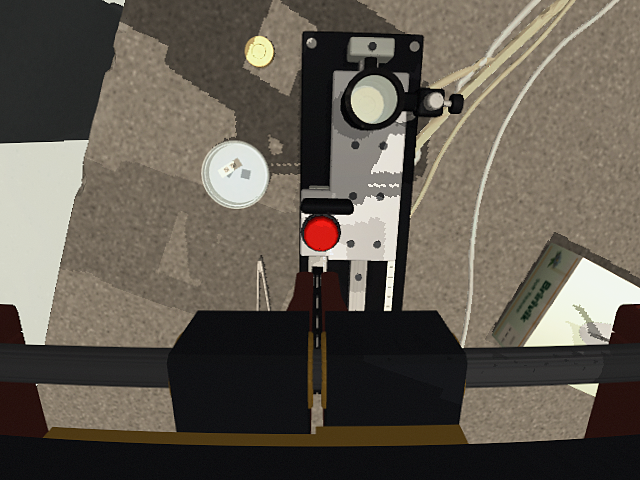

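{"name": "carry_out", "arguments": {
  "targets": [
    [[0,0,0],[10,-25,0],0],
    [[0,0,0],[20,-50,0],0],
    [[0,0,0],[30,-75,0],0],
    [[0,0,0],[40,-102,0],0],
    [[0,0,0],[48,-121,0],0],
    [[0,0,0],[52,-130,0],0],
    [[0,0,0],[52,-130,0],0],
    [[0,0,0],[52,-130,0],0],
    [[0,0,0],[52,-130,0],0]
  ]
}}

```text
t: 10.55
ee_pos: [579.5, -151.6, 199.8]
orientation: [-1.765, -2.597, 0.001]
ft_force: [0.4, -0.1, -0.2]
width: 1.0
```

Run:
```python
from h import *
np.set_printoptions(precision=2,suppress=True)
print(vision.camera_model("wrist")["K"])
im=snap("wrist","w8")
snap("scene","s8")
o=monitor.get_obs();print(o["t"],o["ee_pos"],o["ft_force"],o["width"])
im=im[:,:,::-1]
b,g,r=[im[:,:,i].astype(int) for i in range(3)]
m=((r>110)&(g<80)&(b<80)).astype(np.uint8)
n,l,s,c=cv2.connectedComponentsWithStats(m)
for i in range(1,n):
    if s[i,4]>60:
        print(s[i],c[i])
        for z in (63,66,70): print(z,ray(*c[i],"wrist",z))
for q in ("button_top","finger_stop"):
    print(q,[(toworld(a["point"],"wrist"),round(a["confidence"],2)) for a in place_of(q,"wrist")[:2]])
```

```text
[[384.1    0.   316.75]
 [  0.   384.1  237.4 ]
 [  0.     0.     1.  ]]
10.65 [ 579.85 -151.45  200.43] [-0.77  0.5   0.18] 0.6117884778112785
[ 303   26   38   40 1168] [321.21  45.89]
63 [533.07 -26.73  63.  ]
66 [533.27 -27.33  66.  ]
70 [533.55 -28.14  70.  ]
button_top [(array([533.64, -25.38,  66.  ]), 0.63)]
finger_stop [(array([532.89, -11.76,  82.47]), 0.83)]
```

View pics/w8.png

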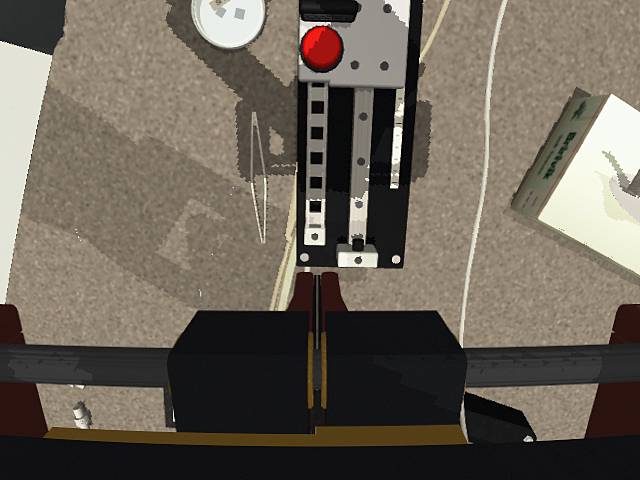

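Run:
```python
import cv2,numpy as np
a=cv2.imread("pics/w8.png")[0:90,280:380]; 
cv2.imwrite("pics/c8.png",cv2.resize(a,(660,594),interpolation=cv2.INTER_NEAREST))
print(cv2.imread("pics/w8.png")[20:76,321])
```

```text
[[  0   0   0]
 [  0   0   0]
 [237 246 252]
 [214 223 228]
 [220 229 231]
 [202 211 200]
 [  0   0  77]
 [  0   2 207]
 [ 17  24 243]
 [ 25  32 247]
 [ 26  33 252]
 [ 18  22 209]
 [ 17  21 177]
 [ 20  20 157]
 [ 18  20 155]
 [ 15  19 155]
 [ 19  20 161]
 [ 14  16 158]
 [ 18  19 161]
 [ 15  18 161]
 [ 17  20 162]
 [ 15  18 159]
 [ 17  20 162]
 [ 17  20 163]
 [ 17  22 164]
 [ 16  18 163]
 [ 17  20 163]
 [ 16  18 162]
 [ 14  18 161]
 [ 17  20 163]
 [ 16  20 163]
 [ 20  21 164]
 [ 15  18 162]
 [ 17  19 162]
 [ 18  22 165]
 [ 17  21 163]
 [ 13  19 161]
 [ 18  19 162]
 [ 18  20 162]
 [ 19  20 163]
 [ 18  21 164]
 [ 19  20 164]
 [ 18  21 164]
 [ 15  16 153]
 [  5   7 130]
 [  6   9 113]
 [  2   7  94]
 [  1   6  88]
 [ 20  21  51]
 [ 28  27  23]
 [ 28  26  25]
 [  8   5   3]
 [ 16  16  16]
 [160 167 174]
 [152 158 164]
 [144 151 156]]
```

View pics/c8.png

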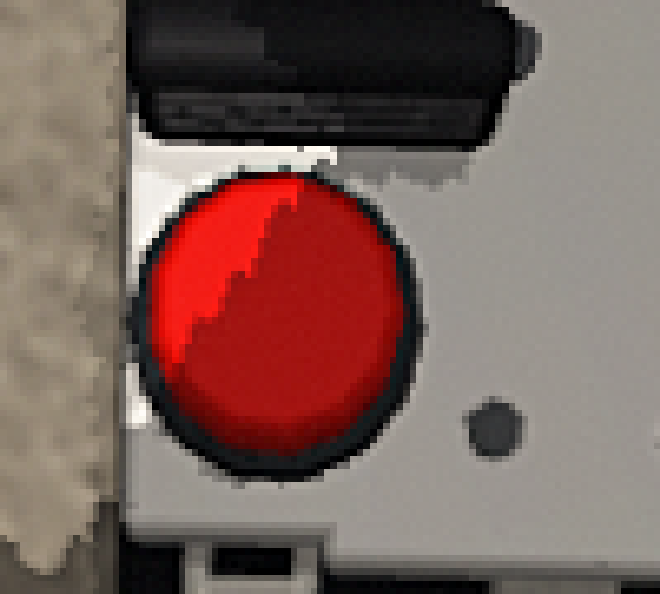

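```bash
python3 - <<'E'
import cv2,numpy as np
for n,(x0,y0) in (("w1",(290,190)),("w7",(290,180)),("w8",(290,0))):
    a=cv2.imread(f"pics/{n}.png")[y0:y0+90,x0:x0+110]
    cv2.imwrite(f"pics/z{n}.png",cv2.resize(a,(660,540),interpolation=cv2.INTER_NEAREST))
E
python3 - <<'E'
import sys; sys.path.insert(0,'.')
from h import *
np.set_printoptions(precision=2,suppress=True)
import os; os.chdir('.')
im=cv2.imread("pics/s8.png"); cv2.imwrite("pics/s8c.png",cv2.resize(im[190:320,220:380],(800,650)[:2] if 0 else (738,600),interpolation=cv2.INTER_CUBIC))
print(proj([[531.5,-27,70],[531.5,-27,66],[574,-139,70]],"scene"))
E
```

```text
[[300.69 241.48]
 [300.69 242.93]
 [306.09 220.63]]
```

View pics/zw1.png

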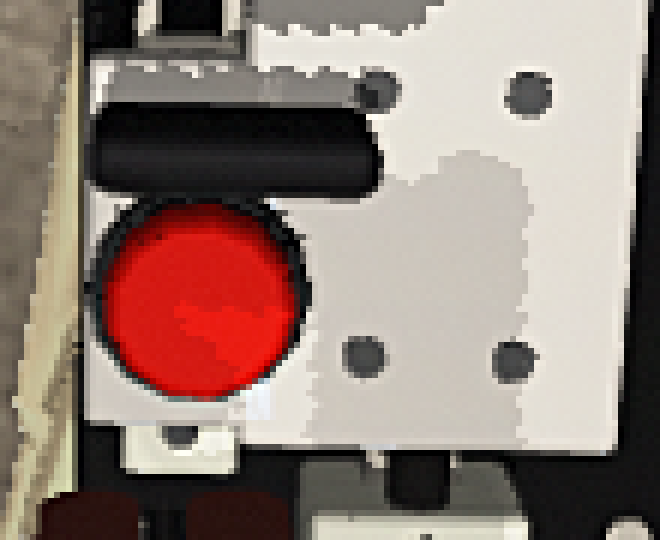

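View pics/zw7.png

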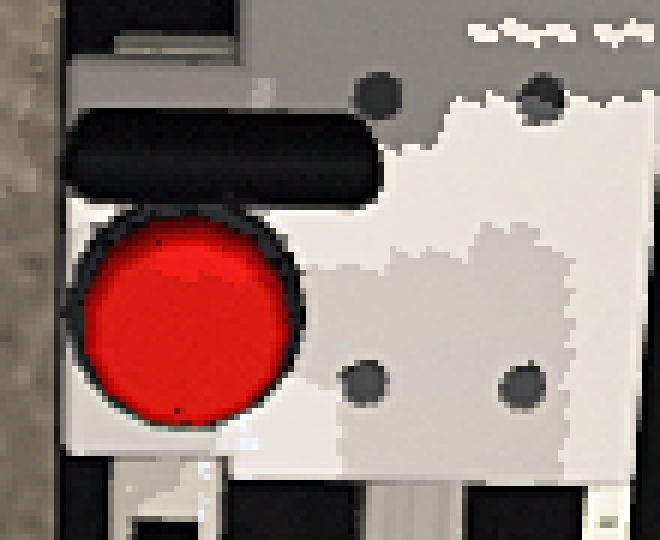

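View pics/s8c.png

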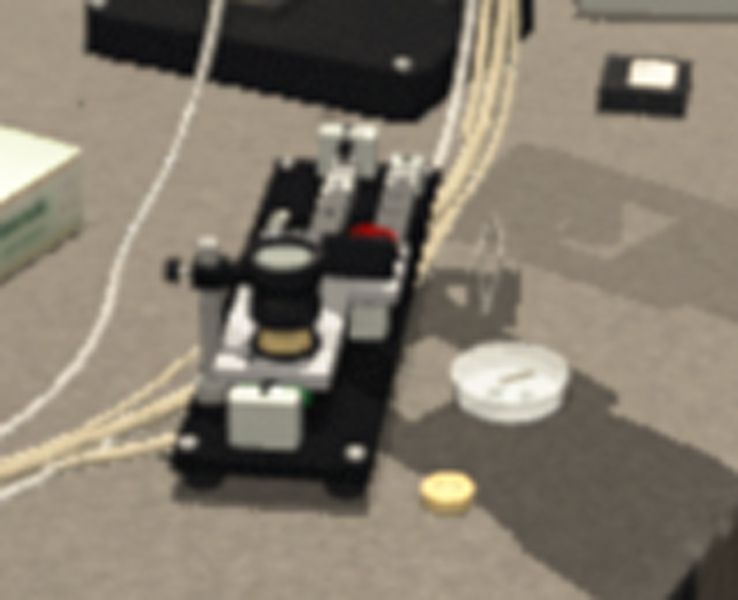

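Run:
```python
from h import *
np.set_printoptions(precision=2,suppress=True)
u=np.array([-.37,.929,0]); x=np.array([.929,.37,0])
ee=monitor.get_obs()["ee_pos"]
# same orientation at all three views; only a translation of the camera: keep height offsets
def vec(b,hs,dz,h):
    B=ray(*b,"wrist",h-dz); H=np.mean([ray(*q,"wrist",57-dz) for q in hs],0); d=B-H; return d@x,d@u
for h in (63,66,70):
    print(h,"w1",np.array(vec((322.8,240.8),[(350.5,249.5),(375.5,250.2)],222.6-200.3,h)),
     "w7",np.array(vec((320.5,234),[(350.8,243.8),(377,244.2)],0,h)),
     "w8",np.array(vec((321.2,45.0),[(354.85,65.2),(384.8,65.5)],0,h)))
```

```text
63 w1 [-36.08  10.12] w7 [-36.1   10.18] w8 [-36.44  12.94]
66 w1 [-36.13  10.95] w7 [-36.13  10.95] w8 [-36.48  12.29]
70 w1 [-36.19  12.06] w7 [-36.17  11.98] w8 [-36.52  11.44]
```

{"name": "carry_out", "arguments": {
  "targets": [
    [[0,0,0],[-34,24,10],0],
    [[2.3,-5.8,0],[-67,47,10],0],
    [[4.6,-11.6,0],[-100,70,10],0],
    [[7,-17.4,0],[-134,94,10],0],
    [[9.3,-23.2,0],[-134,94,10],0],
    [[9.3,-23.2,0],[-134,94,10],0],
    [[9.3,-23.2,0],[-134,94,10],0],
    [[9.3,-23.2,0],[-134,94,10],0]
  ]
}}

```text
t: 11.42
ee_pos: [446.6, -58.8, 211.3]
orientation: [1.603, 2.357, 0.524]
ft_force: [1.1, 0.8, 1.0]
width: 0.5
```

Run:
```python
from h import *
np.set_printoptions(precision=2,suppress=True)
im=snap("wrist","w9")
o=monitor.get_obs();print(o["t"],o["ee_pos"],o["ft_force"])
for z in (57,63,66,70): print(proj([[531.5,-27,z]],"wrist"))
```

```text
11.4667 [447.29 -58.92 211.36] [0.39 0.32 0.12]
[[335.24 216.02]]
[[338.37 217.26]]
[[339.97 217.9 ]]
[[342.14 218.76]]
```

View pics/w9.png

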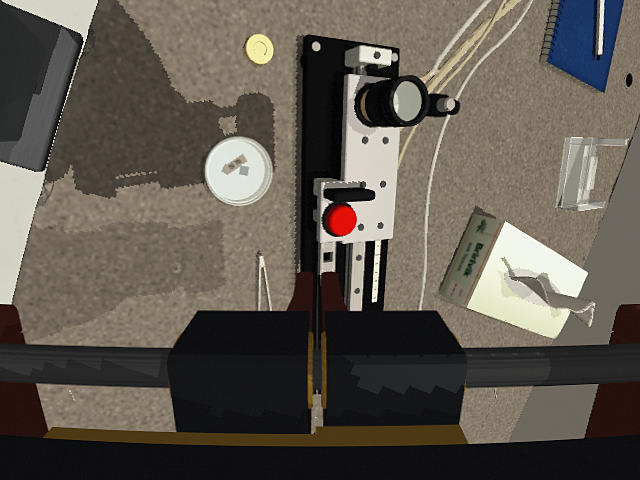

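Run:
```python
from h import *
np.set_printoptions(precision=2,suppress=True)
im=cv2.imread("pics/w9.png")
cv2.imwrite("pics/w9c.png",cv2.resize(im[165:255,305:405],(660,594),interpolation=cv2.INTER_NEAREST))
cv2.imwrite("pics/w9d.png",cv2.resize(im[30:130,300:420],(720,600),interpolation=cv2.INTER_NEAREST))
b,g,r=[im[:,:,i].astype(int) for i in range(3)]
m=((r>110)&(g<80)&(b<80)).astype(np.uint8)
n,l,s,c=cv2.connectedComponentsWithStats(m)
for i in range(1,n):
    if s[i,4]>60: print(s[i],c[i])
```

```text
[329 206  28  30 646] [342.25 220.46]
```

View pics/w9c.png

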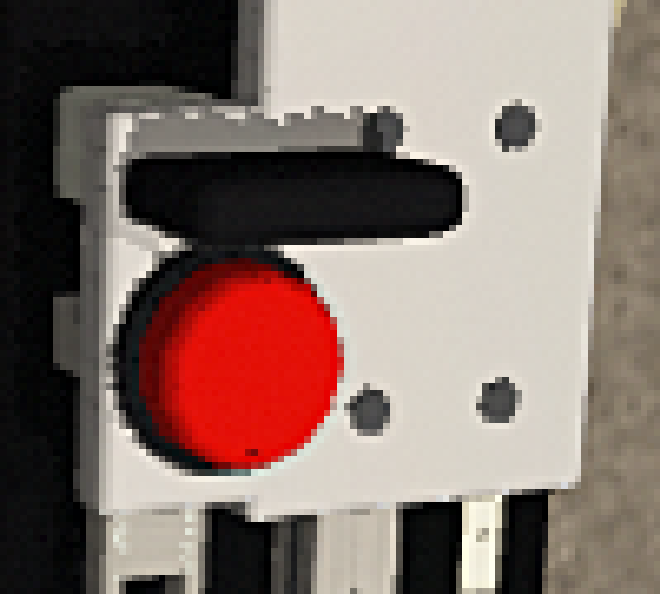

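View pics/w9d.png

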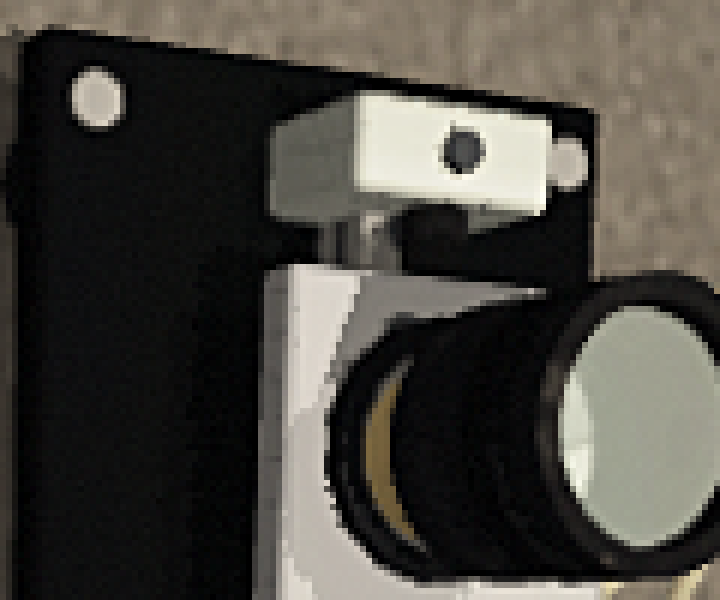

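Run:
```python
from h import *
np.set_printoptions(precision=2,suppress=True)
u=np.array([-.37,.929,0]); x=np.array([.929,.37,0])
H=np.mean([ray(360.9,227.1,"wrist",57),ray(380.5,225.9,"wrist",57)],0)
C=ray(305+370/6.6,165+410/6.6,"wrist",57)
for h in (63,66,70):
    for px in (342.2,343,343.6):
        d=ray(px,220.3,"wrist",h)-H; print(h,px,d@x,d@u)
# predicted disc outline for each h, centre = hole + (-36.2,12.0)
im=cv2.resize(cv2.imread("pics/w9.png")[165:255,305:405],(800,720)); im=im[:600]
th=np.linspace(0,2*np.pi,60)
for h,col in ((66,(255,0,0)),(70,(0,255,0))):
    c=H+x*-36.2+u*12.0; P=np.array([[c[0]+14*np.cos(t),c[1]+14*np.sin(t),h] for t in th])
    q=(proj(P,"wrist")-[305,165]+0.5)*8
    cv2.polylines(im,[q.astype(int)],True,col,1)
cv2.imwrite("pics/w9o.png",im)
```

```text
63 342.2 -34.632849363085846 10.530773417303074
63 343 -33.81317533654512 10.452972597693316
63 343.6 -33.19728071389382 10.394520076215766
66 342.2 -36.286763283305675 11.283544883353638
66 343 -35.47540313350087 11.20653319015664
66 343.6 -34.865755472213756 11.148673547119456
70 342.2 -38.49198184359882 12.287240171421072
70 343 -37.69170686277524 12.211280646774409
70 343.6 -37.090388483307 12.154211508324373
```

View pics/w9o.png

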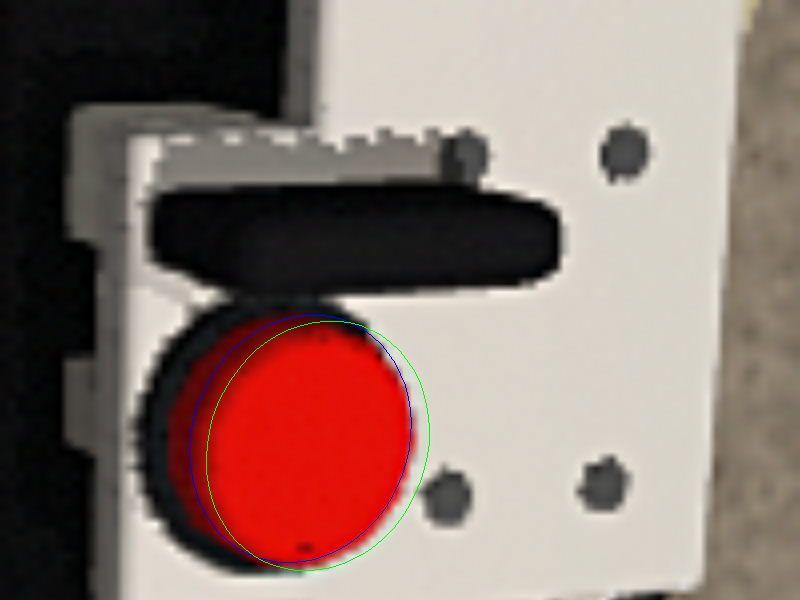

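The oblique view doesn't settle whether the button is at 70 mm (up) or 66 mm (stuck). Its rim is rounded, so the outline fit is unclear. I'll find its height with a very light touch that stays well short of unlocking.

{"name": "carry_out", "arguments": {
  "targets": [
    [[-2.3,5.8,0],[30,11,0],0],
    [[-4.6,11.6,0],[60,22,0],0],
    [[-7,17.4,0],[85.2,32.4,0],0],
    [[-9.3,23.2,0],[85.2,32.4,0],0],
    [[-9.3,23.2,0],[85.2,32.4,-35],0],
    [[-9.3,23.2,0],[85.2,32.4,-70],0],
    [[-9.3,23.2,0],[85.2,32.4,-105],0],
    [[-9.3,23.2,0],[85.2,32.4,-111],0],
    [[-9.3,23.2,0],[85.2,32.4,-111],0],
    [[-9.3,23.2,0],[85.2,32.4,-111],0]
  ]
}}

```text
t: 12.3
ee_pos: [532.6, -26.3, 100.3]
orientation: [1.766, 2.598, -0.0]
ft_force: [-0.2, -0.7, 0.3]
width: 0.7
```

Run:
```python
from h import *
np.set_printoptions(precision=2,suppress=True)
im=snap("wrist","w10")
o=monitor.get_obs();print(o["t"],o["ee_pos"],o["orientation"],o["ft_force"])
cv2.imwrite("pics/w10c.png",cv2.resize(im[180:330,220:420,::-1],(800,600)))
```

```text
12.35 [533.18 -26.45 101.26] [1.77 2.6  0.  ] [-0.12  0.74  0.74]
```

View pics/w10c.png

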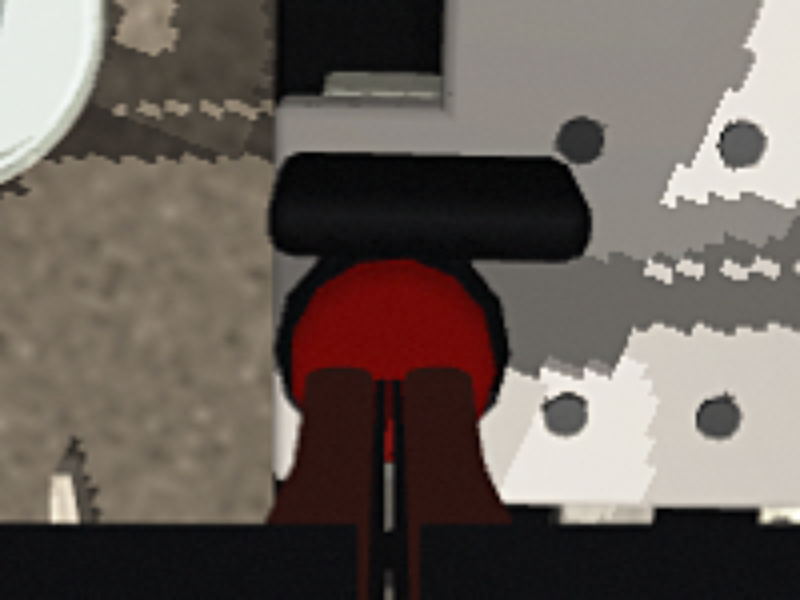

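{"name": "carry_out", "arguments": {
  "targets": [
    [[0,0,0],[0,0,-15],0],
    [[0,0,0],[0,0,-26],0],
    [[0,0,0],[0,0,-28],0],
    [[0,0,0],[0,0,-28],0],
    [[0,0,0],[0,0,-28],0]
  ]
}}

```text
t: 12.77
ee_pos: [532.1, -26.5, 72.5]
orientation: [1.766, 2.597, 0.001]
ft_force: [-0.1, -0.1, -0.0]
width: 0.8
```

{"name": "carry_out", "arguments": {
  "targets": [
    [[0,0,0],[0,0,-1.5],0],
    [[0,0,0],[0,0,-2.5],0],
    [[0,0,0],[0,0,-3],0],
    [[0,0,0],[0,0,-3],0]
  ]
}}

```text
t: 13.1
ee_pos: [532.2, -26.4, 69.1]
orientation: [1.766, 2.597, 0.001]
ft_force: [0.3, -0.6, 3.8]
width: 0.3
```

It reads 3.8 N at 69 mm, where a stuck button at 66 mm would give no force. So the button is fully up, and I'll move clear.

{"name": "carry_out", "arguments": {
  "targets": [
    [[0,0,0],[0,0,5],0],
    [[0,0,0],[0,0,25],0],
    [[0,0,0],[0,0,60],0],
    [[0,0,0],[0,0,100],0],
    [[0,0,0],[0,0,140],0],
    [[0,0,0],[0,0,170],0],
    [[0,0,0],[0,0,180],0],
    [[0,0,0],[0,0,180],0],
    [[0,0,0],[0,0,180],0]
  ]
}}

```text
t: 13.85
ee_pos: [531.0, -26.3, 248.2]
orientation: [-1.766, -2.598, 0.0]
ft_force: [-0.1, -0.2, -0.5]
width: 0.5
```

Run:
```python
from h import *
np.set_printoptions(precision=2,suppress=True)
im=snap("wrist","w11")
o=monitor.get_obs();print(o["t"],o["ee_pos"],o["qvel"],o["ft_force"])
for q in ("petri_dish","vial","steel_tweezers","gel_box","spare_puck"):
    for c in ("scene","top"):
        vision.get_image(c)
        print(q,c,[(toworld(a["point"],c),round(a["confidence"],2)) for a in place_of(q,c)[:1]])
```

```text
13.9 [530.42 -26.21 247.06] [ 0.    0.02  0.01 -0.    0.   -0.  ] [-0.85  1.08 -0.68]
petri_dish scene [(array([444.27, -16.86,   0.24]), 0.66)]
petri_dish top [(array([450.61, -18.52,   2.42]), 0.78)]
vial scene [(array([461.78, 323.23,  -4.45]), 0.71)]
vial top []
steel_tweezers scene [(array([ 518.56, -143.4 ,   -0.09]), 0.56)]
steel_tweezers top [(array([ 520.85, -142.47,   -2.48]), 0.7)]
gel_box scene [(array([ 531.91, -400.55,   -1.39]), 0.72)]
gel_box top [(array([ 526.83, -402.02,   -4.84]), 0.94)]
spare_puck scene [(array([429.49,  92.14,  -1.77]), 0.55)]
spare_puck top [(array([532.06, -27.74,  66.92]), 0.68)]
```

View pics/w11.png

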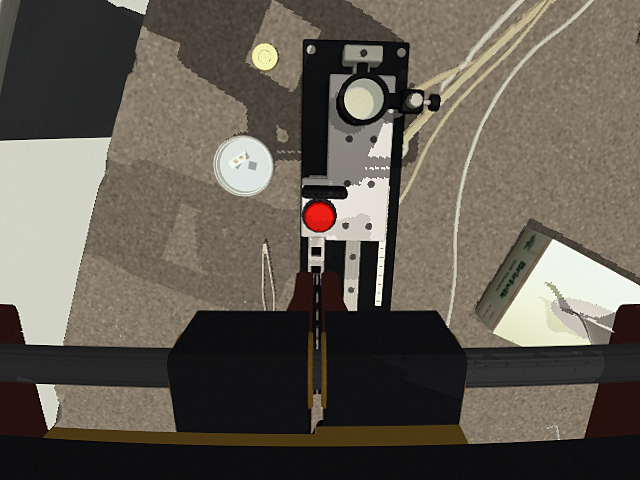

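The carriage is at the stop with the specimen under the loupe at (363,98), the button is up at (319,215), and the other things haven't moved. I'll hand the job in.

```bash
python3 -c "
from workcell import order
print(order.close_job())"
```

```text
the job is handed in; nothing more can be done
None
```

The carriage is at the end stop under the loupe with the lock button back up, and I handed the job in at about 14.5 s of the 38 s allowed. I held the button fully down for the whole push (TCP height steady at 63 mm, 15–22 N downward), then released it straight up.

**End stop:** After about 120 mm of travel I felt 9–10 N of resistance along the rail and the tip began to slide on the button. The camera put the button's travel at 118.5 mm, about 1.5 mm short. That is within the roughly 2 mm calibration error and the lock's play.

**Button up:** The camera views did not settle its height: the estimates ranged from about 64 to 70 mm, against 70 mm when up. I checked it with one light touch after release, about 1 mm deep, well short of unlocking. It gave 3.8 N at 69 mm, so the button had sprung back up.

**Specimen and bystanders:** The specimen was seen through the loupe in its nest and was never touched. The dish, tweezers, gel box, vial and spare puck were found within about 6 mm of where they started, which is measurement noise. The top camera missed the vial and once took the lock button for the spare puck, but the scene camera found both in place.

The arm ended about 180 mm above the button, touching nothing.

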